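# Torque the drying rack's foot bolt with a click wrench

### The job

The last foot bolt of the mitten drying rack is not tight yet, and a click torque wrench stands on it under the rack's bars. Reaching in under the bars, swing the wrench by its handle clockwise as seen from above until the bolt comes up tight and the handle breaks over at its joint; stop there, partway through the free swing, and do not pull on to its end stop, or the threaded insert in the soft spruce will strip. Then let go so that the handle springs back straight, leave the wrench standing on the tightened bolt, and leave everything else on the table where it is.

Things in the scene. Friction and masses are not known exactly. Their poses are not given: they have to be found in the camera images.
- rack: Fixed mitten drying rack: column 32 mm thick, 278 mm tall, at x 45, y 55 mm in the rack's frame, on a dark foot plate 125 x 150 x 8 mm. Its three other foot bolts are tight. Origin: on the table, on the axis of the loose bolt. Axes: x away from the robot, y to its left, z up; it stands turned by up to 0.15 rad.
- front_bar (a point): Point on the rack's front bar, straight in front of the loose bolt. The tier is round 12 mm bars, centre lines 230 mm above the table. Rack frame: four bars along y, from y -170 to +280 mm, at x -145 (front), -80, -15, +105 mm; cross bars along x at y -162, 55, 272 mm. They lie over the handle: come in under the front bar, tilted 30 to 45 degrees, leaning back to the robot.
- wrench_head: Head of the click wrench, a steel drum 42 mm across, 29 mm high; its socket stands on the loose bolt, turns with it about the vertical and does not come off. Origin: on the bolt's axis at the wrench's mid-height, 62 mm above the table; own -x points along the neck to the handle, z up. At the start -x lies up to 0.67 rad round from the rack's -x towards its -y (the robot's right), or 0.08 to the left.
- bolt_top (a point): Centre of the wrench head's top, on the bolt's axis. Tightening is clockwise from above (the handle end goes towards +y). Turning the bolt takes a steady 0.8 N m, about 4 to 5 N at the grip. After 0.42 to 0.77 rad, a hidden angle that differs every time, it comes up hard and the torque rises at once. Only the same 0.8 N m of friction holds it against being turned back.
- wrench_pivot (a point): Pin of the breakaway joint, 45 mm from the bolt's axis; until the click the wrench is one straight rigid bar. At 1.6 N m about this pin (12 to 14 N at the grip) the handle breaks over: it swings on, clockwise, relative to the head, resistance falling to two thirds at 0.1 rad, a third at 0.2 rad. Free swing: 0.26 rad to a hard stop; clicked from 0.08, overtightened from 0.23 rad. Let go, it springs back straight.
- handle_grip (a point): Place to hold: centre of the thickest part of the black barrel grip, 160 mm from the bolt's axis (115 mm from the joint pin), 62 mm above the table. The grip is round about the handle's line, 29 mm thick here, 24 mm thick 20 mm to either side, 52 mm long; a 19 mm sleeve leads to it from the joint. Own -x points to the free end, z up. It stays at this height as it turns.
- handle_end (a point): Centre of the free end of the wrench handle, 182 mm from the bolt's axis (137 mm from the joint pin) when straight.
- caddy_rim (a point): A point on the rim of the white revolving caddy (230 mm across, 205 mm high) on the left of the table, which holds knitting things; leave it alone. It is 113 mm from the caddy's axis, 78 mm above the table.
- socket_rail: Bystander: dark steel rail 170 x 26 mm, 37 mm high, with five sockets, to the right of the rack's foot. Origin: centre of its underside, long axis x.
- spanner: Bystander: flat steel spanner, 160 mm long, 8 mm high, lying under the rack near the end of the handle's swing; the handle passes above it. Origin: underside, middle of the shank, long axis x.
- bolt_tin: Bystander: round tin of bolts, 84 mm across, 41 mm high. Origin: centre of its underside.
- mug: Bystander: white mug, 80 mm across, 92 mm high. Origin: centre of its underside.
- tape_roll: Bystander: roll of tape lying flat, 96 mm across, 25 mm high. Origin: centre of its underside.
- screwdriver: Bystander: screwdriver with a wooden handle, 190 mm long, lying on the table. Long axis x.
- oil_bottle: Bystander: grey bottle, 52 mm across, 130 mm high. Origin: centre of its underside.

How it is judged:
By the outcome, as a careful person would: the job done as asked, in the order asked, and still so for the second after the job is handed in, with the robot touching nothing.
It also fails if it takes over 61 s, if anything falls off the work surface, if the arm or the gripper's body presses on something with over 40 N, if the wrist force passes 120 N, or if a joint passes its speed limit or range.

### The arm

A 7-joint arm with a two-finger parallel gripper is mounted at the origin on the work surface. World frame = base frame: x ahead of the robot, y to its left, z up, the work surface at z = 0. Lengths are in m, angles in rad, forces in N, time in s.
With the tool pointing down it reaches from about 0.425 to 0.875 m from the base axis. Payload 4.7 kg.
Tool frame: the origin (TCP) lies at the very end of the fingers, on their centre line; the grasp point (between the pads) lies 19 mm behind it; z points along the fingers, y is the direction in which the jaws open and shut (so a half turn about z gives the same grasp; the last joint's range is limited). The gripper opens to 87 mm and grips with 3 to 60 N. Pads are 19 mm wide; open, the fingers measure 117 mm over their backs; the gripper's body (75 mm by 190 mm) begins 51 mm behind the grasp point.
Start: joints at [-1.16, 0.321, -0.07, 1.45, 0.023, 1.371, -0.057], TCP at [0.251, 0.6, 0.223] pointing down, gripper open.
Joint ranges: [-2.86, 2.86], [-0.3, 2.09], [-1.38, 1.24], [0.06, 2.45], [-1.56, 4.7], [0.09, 2.05], [-2.69, 2.69]. Speed limits (rad/s): [2.57, 2.57, 3.14, 3.14, 3.14, 3.14, 3.14].

### API

Orientations are given as a rotation vector (axis times angle).
In Python, from bench import ctrl gives the robot as it stands. The module is installed in compiled form; this text tells all that it offers.
- The arm moves only by the tool move_arm, never from a script. Its arguments are lists of equal length, an entry for each row: "dp": the shift along the tool's x, y, z in units of 30 mm (1.0 is 30 mm), a list of three; "turn": the turn about the tool's z in units of 5 degrees (1.0 is 5 degrees); "jaw": the opening, from -1 (shut) to 1 (fully open). A call has 1 to 5 rows; each row is the pose to reach, as a shift and turn from the pose commanded when the call began, along the tool's axes at that moment; what a row does not reach only later rows make up. A row lasts 1/10 s, in which the tool goes at most 50 mm and 8.59 degrees, less where a joint would pass 70% of its speed; a pose out of reach is approached as far as the arm can. A call with a gripper value outside its range is refused whole. The fingers move at their own pace and stop on an object; "grip_force" is the grip in N (left out, the last holds). Time passes only in rows, so rows that repeat a pose let the fingers close. It gives the time, the measured TCP pose, the force and the opening at its end, in the units of the state.
- ctrl.get_state(): the state, without advancing time (a new reading comes with each control period).
- ctrl.get_image(name): name is "side" or "top"; returns the picture (420x560x3 uint8, red, green, blue); there is no depth.
- ctrl.camera_info(name): a dict with "intrinsics" (3x3 intrinsics, pixels), "extrinsics" (4x4, takes a point from world to camera coordinates). Camera axes: x right, y up, looking along -z (the intrinsics and any distortion apply to the point x, -y, -z); pixel columns grow to the right and rows downward; lengths in m; the calibration is good to about 2 mm. A picture is of the moment at which its call begins. camera_info takes no time and is no camera call.
- ctrl.close_job(): hands the job in, once; it reports no verdict.
Trained networks look in the newest picture that a camera, given by its name, has taken for a name from the list of things; names that differ only in an ending like _2 or _b are one class to them, and where a whole thing is asked for, a point or a joint stands for the part that bears it (a point fixed in the world has none). Each returns a list of dicts, best first, with "confidence" (0 to 1); they miss things now and then, are a little off and sometimes report something else, mostly with a low value. They report only what shows in the picture. A call takes as long as a camera call.
- ctrl.look_for(camera, target): "rect" ([centre column, centre row, width, height] in pixels, round what is visible of it).
- ctrl.masks_of(camera, target): "region" (420x560 bool, what is visible of it) and "rect" ([centre column, centre row, width, height] in pixels, round what is visible of it).
The state is a dict: "time": time; "joint_positions": joint angles; "qd": joint speeds; "joint_torque": joint torques, N m; "position": TCP position; "tool_rot": TCP orientation; "ft_force": force on the tool from outside, world axes, zero at the start; "torque": the same for the moment, N m; "grip_width": opening from 0.0 (shut) to 1.0 (fully open).
Only numpy, scipy, OpenCV 4.12 (cv2) and the standard library are available. Lean on these libraries where they do the work, as an engineer would, in place of code of your own. Each camera call takes 0.05 s, during which the arm holds its last target. There are 200 camera calls.

## Working session

There is one attempt and no reset: what is moved stays moved. The work goes in short steps, Python scripts to look and compute and a tool call to move; the robot and the scene stay as the last step left them, time stands still between calls to the robot, and variables do not carry over. Pictures are saved under pics/ and viewed, about 8 in all and at most 12, crops included, and the job is handed in when it is done.

Besides the shell and the picture viewer there is one more tool, called as name(argument=value, ...), one argument or row to a line, values as JSON. move_arm: Moves the arm, as the interface text tells. Its arguments: {"type":"object","properties":{"dp":{"type":"array","items":{"type":"array","items":{"type":"number"}}},"turn":{"type":"array","items":{"type":"number"}},"jaw":{"type":"array","items":{"type":"number"}},"grip_force":{"type":"number"}},"required":["dp","turn","jaw"]}

```bash
mkdir -p pics; ls
python3 - <<'E'
from bench import ctrl
import cv2,numpy as np
s=ctrl.get_state();print({k:np.round(v,3).tolist() for k,v in s.items()})
for c in("side","top"):
    im=ctrl.get_image(c);cv2.imwrite(f"pics/{c}0.png",cv2.cvtColor(im,cv2.COLOR_RGB2BGR))
    i=ctrl.camera_info(c);print(c,np.round(i["intrinsics"],1).tolist(),np.round(i["extrinsics"],4).tolist(),[k for k in i])
    for n in("wrench_head","bolt_top","wrench_pivot","handle_grip","handle_end","front_bar","rack","spanner","caddy_rim"):
        print(n,[(np.round(d["rect"],1).tolist(),round(d["confidence"],2)) for d in ctrl.look_for(c,n)[:2]])
E
```

```text
pics
{'time': 0.0, 'joint_positions': [-1.16, 0.322, -0.07, 1.452, 0.023, 1.371, -0.057], 'qd': [0.0, -0.001, 0.002, 0.001, 0.001, -0.0, 0.001], 'joint_torque': [-0.0, -49.129, -0.404, -31.254, -0.064, 0.043, 0.0], 'position': [0.251, 0.599, 0.221], 'tool_rot': [-0.619, -3.08, 0.003], 'ft_force': [0.15, 0.151, -0.44], 'torque': [-0.001, -0.001, -0.009], 'grip_width': 1.0}
side [[448.6, 0.0, 275.7], [0.0, 448.6, 209.1], [0.0, 0.0, 1.0]] [[0.9981, -0.06, 0.0167, -0.5018], [0.0206, 0.5707, 0.8209, -0.1627], [-0.0588, -0.819, 0.5708, -1.4933], [0.0, 0.0, 0.0, 1.0]] ['intrinsics', 'extrinsics']
wrench_head []
bolt_top [([296.4, 242.2, 61.8, 18.0], 0.88)]
wrench_pivot [([295.1, 244.4, 64.9, 14.9], 0.97)]
handle_grip [([286.4, 238.1, 42.8, 16.1], 0.86)]
handle_end [([286.0, 240.2, 38.4, 12.5], 0.76), ([261.6, 165.0, 54.3, 60.4], 0.6)]
front_bar [([316.1, 203.6, 101.1, 108.3], 0.93), ([274.3, 347.8, 24.0, 46.7], 0.49)]
rack [([316.3, 203.8, 101.6, 96.6], 0.72)]
spanner []
caddy_rim [([260.9, 164.6, 52.4, 57.5], 0.89)]
top [[415.6, 0.0, 276.8], [0.0, 415.6, 211.6], [0.0, 0.0, 1.0]] [[0.0133, -0.9998, 0.0171, 0.0088], [0.9946, 0.015, 0.1023, -0.5301], [-0.1025, 0.0157, 0.9946, -1.1656], [0.0, 0.0, 0.0, 1.0]] ['intrinsics', 'extrinsics']
wrench_head [([282.9, 198.5, 17.1, 74.6], 0.88), ([198.3, 247.0, 64.5, 18.0], 0.42)]
bolt_top [([280.8, 199.3, 14.6, 69.8], 0.86)]
wrench_pivot [([282.7, 198.2, 16.2, 70.1], 0.86)]
handle_grip [([283.8, 208.3, 18.4, 52.4], 0.91)]
handle_end []
front_bar [([256.2, 164.9, 198.2, 134.8], 0.9)]
rack [([254.6, 165.9, 199.1, 135.5], 0.88)]
spanner [([241.1, 209.7, 52.8, 29.2], 0.51)]
caddy_rim [([102.0, 230.1, 91.0, 81.6], 0.9)]
```

Run:
```python
import cv2
a=cv2.imread("pics/top0.png");cv2.imwrite("pics/top0c.png",cv2.resize(a[90:270,170:410],None,fx=3.3,fy=3.3,interpolation=cv2.INTER_CUBIC))
b=cv2.imread("pics/side0.png");cv2.imwrite("pics/side0c.png",cv2.resize(b[140:280,220:400],None,fx=4,fy=4,interpolation=cv2.INTER_CUBIC))
```

```text
(no output)
```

View pics/top0c.png

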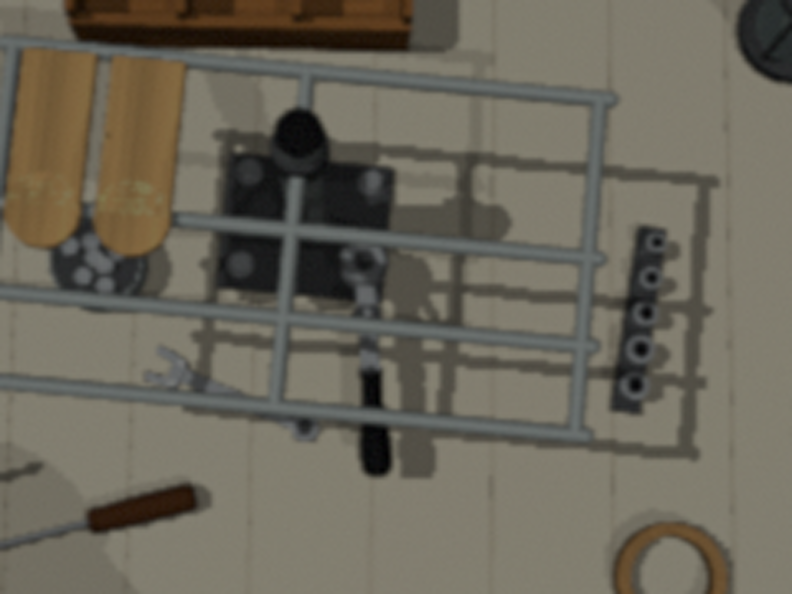

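View pics/side0c.png

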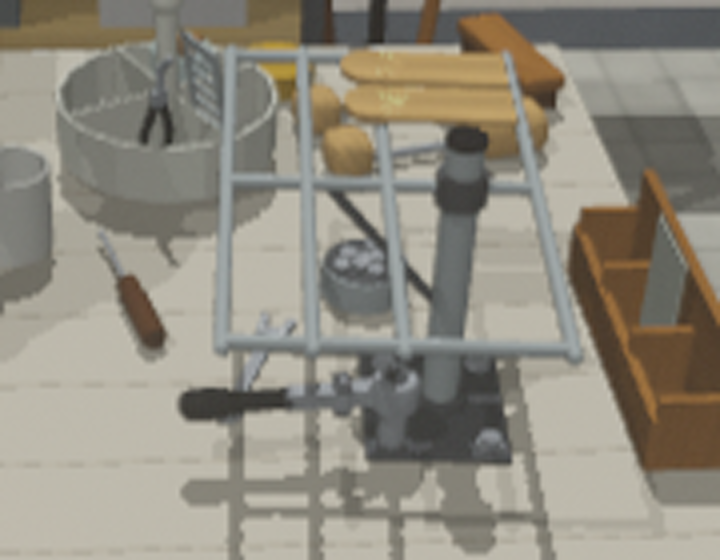

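View pics/top0.png

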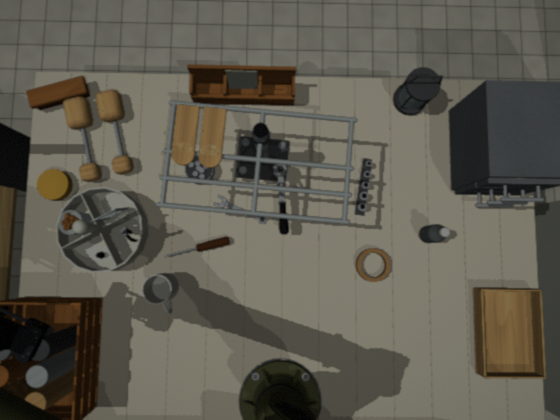

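```bash
cat > h.py <<'E'
import numpy as np
from bench import ctrl
def bp(c,u,v,z):
    i=ctrl.camera_info(c);K=np.array(i["intrinsics"]);E=np.array(i["extrinsics"])
    d=E[:3,:3].T@(np.array([1,-1,-1])*(np.linalg.inv(K)@[u,v,1]));o=-E[:3,:3].T@E[:3,3]
    return o+d*(z-o[2])/d[2]
def pj(c,p):
    i=ctrl.camera_info(c);K=np.array(i["intrinsics"]);E=np.array(i["extrinsics"])
    q=E[:3,:3]@p+E[:3,3];w=K@(q*[1,-1,-1]);return w[:2]/w[2]
E
python3 - <<'E'
from h import *
T=lambda x,y:(170+x/3.3,90+y/3.3)
S=lambda x,y:(220+x/4,140+y/4)
def f(n,c,uv,z):print(n,np.round(bp(c,*uv,z),4)[:2])
f('end','top',T(377,474),.062);f('grip','top',T(374,432),.062);f('head','top',T(362,262),.0765)
f('end s','side',S(183,404),.062);f('head s','side',S(394,375),.0765)
for n,x,y in[('fr',580,434),('fr_l',277,409),('b2r',586,345),('b2l',284,318),('b3r',592,257),('b3l',291,229),('b4r',604,97)]:f(n,'top',T(x,y),.230)
f('side frontR','side',S(222,345),.23);f('side backR','side',S(572,353),.23);f('side frontL','side',S(232,182),.23)
f('spn1','top',T(306,430),.008);f('spn2','top',T(165,365),.008)
E
```

```text
end [ 0.4652 -0.0046]
grip [ 0.5005 -0.0017]
head [0.6428 0.0106]
end s [ 0.4685 -0.0054]
head s [0.6448 0.0081]
fr [ 0.4877 -0.145 ]
fr_l [0.5026 0.0737]
b2r [ 0.5526 -0.1496]
b2l [0.5689 0.0699]
b3r [ 0.6176 -0.1543]
b3l [0.6347 0.066 ]
b4r [ 0.7382 -0.1637]
side frontR [ 0.4894 -0.1483]
side backR [ 0.7362 -0.1671]
side frontL [0.5106 0.0695]
spn1 [0.5058 0.0565]
spn2 [0.5616 0.1821]
```

The top picture shows the bolt head at about (280,169) and the handle end at (284,233), with the front bar crossing the handle. The rack is turned about -0.07 rad. The bolt is near (0.644, 0.008) and the handle points almost straight at the robot, which agrees with the side view. The moves have no tilt term, so I'll lift first and see how the orientation behaves.

move_arm(
  dp=[
    [0,0,-1.5],
    [0,0,-3],
    [0,0,-4],
    [0,0,-4],
  ],
  turn=[0,0,0,0],
  jaw=[1,1,1,1],
)

```text
time: 1.4
position: [0.2518, 0.6014, 0.3488]
tool_rot: [0.619, 3.078, 0.015]
ft_force: [-0.3, -0.3, 0.5]
grip_width: 1.001
```

move_arm(
  dp=[
    [-1.1,-1.1,0],
    [-2.2,-2.2,0],
    [-3.3,-3.3,0],
    [-4.4,-4.4,0],
    [-5.5,-5.5,0],
  ],
  turn=[0,0,0,0,0],
  jaw=[1,1,1,1,1],
)

```text
time: 1.9
position: [0.34, 0.3814, 0.3418]
tool_rot: [-0.619, -3.08, 0.001]
ft_force: [0.5, -0.8, 1.0]
grip_width: 0.999
```

move_arm(
  dp=[
    [-1.1,-1.1,0],
    [-2.2,-2.2,0],
    [-3.3,-3.3,0],
    [-4.4,-4.4,0],
    [-5.5,-5.5,0],
  ],
  turn=[0,0,0,0,0],
  jaw=[1,1,1,1,1],
)

```text
time: 2.4
position: [0.4282, 0.1656, 0.342]
tool_rot: [-0.619, -3.08, -0.0]
ft_force: [1.5, -0.1, 0.1]
grip_width: 0.998
```

move_arm(
  dp=[
    [-1.1,-1.1,0],
    [-2.2,-2.2,0],
    [-3.3,-3.3,0],
    [-4.0,-4.0,0],
    [-4.0,-4.0,0],
  ],
  turn=[-1,-2,-3,-4,-4.5],
  jaw=[1,1,1,1,1],
)

```text
time: 2.9
position: [0.493, 0.0048, 0.342]
tool_rot: [0.016, 3.141, -0.003]
ft_force: [-0.4, 0.6, -1.1]
grip_width: 1.001
```

move_arm(
  dp=[
    [-1,0,-1.2],
    [-2,0,-2.4],
    [-3.3,0,-3.5],
    [-4.9,0,-3.5],
    [-6.5,0,-3.5],
  ],
  turn=[0,0,0,0,0],
  jaw=[1,1,1,1,1],
)

```text
time: 3.4
position: [0.6893, 0.0106, 0.4485]
tool_rot: [0.003, 3.139, 0.001]
ft_force: [1.6, 0.5, 1.0]
grip_width: 0.998
```

move_arm(
  dp=[
    [-1.6,0,0],
    [-3.2,0,0],
    [-4.8,0,0],
    [-6.4,0,0],
    [-8,0,0],
  ],
  turn=[0,0,0,0,0],
  jaw=[1,1,1,1,1],
)

```text
time: 3.9
position: [0.8507, 0.0045, 0.382]
tool_rot: [0.019, 3.121, 0.012]
ft_force: [0.1, -2.0, -5.6]
grip_width: 0.996
```

move_arm(
  dp=[
    [-1.6,0,0],
    [-3.2,0,0],
    [-4.8,0,0],
    [-6.4,0,0],
    [-8,0,0],
  ],
  turn=[0,0,0,0,0],
  jaw=[1,1,1,1,1],
)

```text
time: 4.4
position: [0.8965, 0.0077, 0.3526]
tool_rot: [0.005, 3.046, -0.001]
ft_force: [0.7, -1.1, -0.1]
grip_width: 1.001
```

move_arm(
  dp=[
    [0,0,0],
    [0,0,0],
    [0,0,0],
  ],
  turn=[0,0,0],
  jaw=[1,1,1],
)

```text
time: 4.7
position: [0.896, 0.0081, 0.3535]
tool_rot: [0.004, 3.046, 0.002]
ft_force: [0.0, -1.2, 0.1]
grip_width: 0.998
```

move_arm(
  dp=[
    [1,0,0],
    [2,0,0],
    [3,0,0],
    [3,0,0],
  ],
  turn=[0,0,0,0],
  jaw=[1,1,1,1],
)

```text
time: 5.1
position: [0.8043, 0.0091, 0.344]
tool_rot: [0.003, 3.047, 0.005]
ft_force: [-0.3, 0.5, 1.1]
grip_width: 1.003
```

move_arm(
  dp=[
    [-1.6,0,0],
    [-3.2,0,0],
    [-4.8,0,0],
    [-8,0,0],
    [-12,0,0],
  ],
  turn=[0,0,0,0,0],
  jaw=[1,1,1,1,1],
)

```text
time: 5.6
position: [0.9257, -0.0011, 0.3215]
tool_rot: [0.027, 3.012, 0.007]
ft_force: [1.4, -2.3, -0.5]
grip_width: 1.001
```

move_arm(
  dp=[
    [-3,0,0],
    [-6,0,0],
    [-9,0,0],
    [-12,0,0],
    [-15,0,0],
  ],
  turn=[0,0,0,0,0],
  jaw=[1,1,1,1,1],
)

```text
time: 6.1
position: [0.9656, 0.0066, 0.2817]
tool_rot: [0.005, 2.958, 0.003]
ft_force: [0.0, -0.2, 1.2]
grip_width: 1.001
```

```bash
python3 -c "
from h import *
s=ctrl.get_state();print(s['time'],np.round(s['joint_positions'],3),np.round(s['position'],3),np.round(s['tool_rot'],3))"
```

```text
6.1 [-0.059  1.155  1.19   0.058 -1.168  1.781  1.566] [0.966 0.007 0.282] [0.005 2.958 0.003]
```

move_arm(
  dp=[
    [1.5,0,-0.5],
    [3,0,-1],
    [4.5,0,-2],
    [6,0,-3],
    [7,0,-4],
  ],
  turn=[0,0,0,0,0],
  jaw=[1,1,1,1,1],
)

```text
time: 6.6
position: [0.7945, 0.0081, 0.3352]
tool_rot: [0.003, 2.962, 0.004]
ft_force: [0.0, 0.5, 2.3]
grip_width: 1.001
```

```bash
python3 -c "
from h import *
s=ctrl.get_state();print(s['time'],np.round(s['joint_positions'],3),np.round(s['position'],3),np.round(s['tool_rot'],3))"
```

```text
6.6 [-0.655  0.717  1.217  1.055 -0.735  1.576  1.885] [0.794 0.008 0.335] [0.003 2.962 0.004]
```

move_arm(
  dp=[
    [0.5,0,-1.5],
    [1,0,-3],
    [1.4,0,-4.5],
    [1.8,0,-6],
    [2.2,0,-7.5],
  ],
  turn=[0,0,0,0,0],
  jaw=[1,1,1,1,1],
)

```text
time: 7.1
position: [0.6897, 0.0068, 0.5488]
tool_rot: [0.005, 2.957, 0.005]
ft_force: [1.9, -0.3, 0.6]
grip_width: 0.997
```

move_arm(
  dp=[
    [0.5,0,-1.5],
    [1,0,-3],
    [1.4,0,-4.5],
    [1.8,0,-6],
    [2.2,0,-7.5],
  ],
  turn=[0,0,0,0,0],
  jaw=[1,1,1,1,1],
)

```text
time: 7.6
position: [0.6172, 0.0016, 0.6528]
tool_rot: [0.01, 2.949, 0.008]
ft_force: [1.4, -0.5, -1.3]
grip_width: 0.999
```

```bash
cat > s.py <<'E'
from h import *
s=ctrl.get_state();print(s['time'],np.round(s['joint_positions'],3),np.round(s['position'],3),np.round(s['tool_rot'],3),np.round(s['ft_force'],1))
E
python3 s.py
```

```text
7.6 [-0.222  0.319  0.338  0.591 -0.143  2.052  1.576] [0.617 0.002 0.653] [0.01  2.949 0.008] [ 1.4 -0.5 -1.3]
```

move_arm(
  dp=[
    [0,0,-1.6],
    [0,0,-3.2],
    [0,0,-4.8],
    [0,0,-6.4],
    [0,0,-8],
  ],
  turn=[0,0,0,0,0],
  jaw=[1,1,1,1,1],
)

```text
time: 8.1
position: [0.5623, 0.001, 0.6977]
tool_rot: [0.01, 2.886, 0.01]
ft_force: [0.2, 0.1, -0.2]
grip_width: 1.004
```

move_arm(
  dp=[
    [-0.5,0,-2],
    [-1,0,-4],
    [-2,0,-6],
    [-3,0,-8],
    [-4,0,-10],
  ],
  turn=[0,0,0,0,0],
  jaw=[1,1,1,1,1],
)

```text
time: 8.6
position: [0.5542, 0.0006, 0.7296]
tool_rot: [0.008, 2.822, 0.011]
ft_force: [-0.9, -0.7, -0.8]
grip_width: 0.999
```

```bash
python3 s.py
```

```text
8.6 [-0.287  0.174  0.35   0.604 -0.092  2.052  1.558] [0.554 0.001 0.73 ] [0.008 2.822 0.011] [-0.9 -0.7 -0.8]
```

move_arm(
  dp=[
    [-2,0,-2],
    [-4,0,-4],
    [-6,0,-6],
    [-8,0,-8],
    [-10,0,-10],
  ],
  turn=[0,0,0,0,0],
  jaw=[1,1,1,1,1],
)

```text
time: 9.1
position: [0.6028, -0.0008, 0.7454]
tool_rot: [0.009, 2.763, 0.011]
ft_force: [0.4, 0.6, -0.7]
grip_width: 1.002
```

move_arm(
  dp=[
    [-1,0,-3],
    [-2,0,-6],
    [-3,0,-9],
    [-4,0,-12],
    [-5,0,-15],
  ],
  turn=[0,0,0,0,0],
  jaw=[1,1,1,1,1],
)

```text
time: 9.6
position: [0.5556, -0.0018, 0.7855]
tool_rot: [0.008, 2.7, 0.013]
ft_force: [-1.0, 0.2, 0.3]
grip_width: 1.002
```

```bash
python3 s.py
```

```text
9.6 [-0.253  0.19   0.347  0.466 -0.116  2.053  1.561] [ 0.556 -0.002  0.785] [0.008 2.7   0.013] [-1.   0.2  0.3]
```

move_arm(
  dp=[
    [-1,0,-3],
    [-2,0,-6],
    [-3,0,-9],
    [-4,0,-12],
    [-5,0,-15],
  ],
  turn=[0,0,0,0,0],
  jaw=[1,1,1,1,1],
)

```text
time: 10.1
position: [0.5132, -0.0029, 0.8193]
tool_rot: [0.009, 2.639, 0.013]
ft_force: [-0.2, 0.3, 0.1]
grip_width: 0.998
```

move_arm(
  dp=[
    [-1,0,-3],
    [-2,0,-6],
    [-3,0,-9],
    [-4,0,-12],
    [-5,0,-15],
  ],
  turn=[0,0,0,0,0],
  jaw=[1,1,1,1,1],
)

```text
time: 10.6
position: [0.4733, -0.0051, 0.8493]
tool_rot: [0.01, 2.579, 0.015]
ft_force: [0.3, 0.5, 0.7]
grip_width: 0.997
```

move_arm(
  dp=[
    [-1,0,-3],
    [-2,0,-6],
    [-3,0,-9],
    [-4,0,-12],
    [-5,0,-15],
  ],
  turn=[0,0,0,0,0],
  jaw=[1,1,1,1,1],
)

```text
time: 11.1
position: [0.445, -0.0079, 0.8748]
tool_rot: [0.006, 2.522, 0.018]
ft_force: [0.4, 0.7, 0.4]
grip_width: 0.998
```

```bash
python3 s.py
```

```text
11.1 [-0.21  -0.01   0.142  0.479  0.032  2.053  1.523] [ 0.445 -0.008  0.875] [0.006 2.522 0.018] [0.4 0.7 0.4]
```

move_arm(
  dp=[
    [1,-0.1,1.2],
    [2,-0.2,2.4],
    [3,-0.3,3.6],
    [4,-0.4,4.8],
    [5,-0.5,6],
  ],
  turn=[0,0,0,0,0],
  jaw=[-1,-1,-1,-1,-1],
  grip_force=20,
)

```text
time: 11.6
position: [0.4524, -0.0127, 0.7345]
tool_rot: [-0.003, 2.541, 0.015]
ft_force: [-0.5, 0.9, 0.5]
grip_width: 0.637
```

```bash
python3 s.py
```

```text
11.6 [ 0.301 -0.298 -0.179  1.135 -0.129  1.701  1.631] [ 0.452 -0.013  0.734] [-0.003  2.541  0.015] [-0.5  0.9  0.5]
```

move_arm(
  dp=[
    [0.4,-0.2,1.5],
    [0.9,-0.4,3],
    [1.5,-0.6,4.5],
    [2.2,-0.8,6],
    [3,-1,7.5],
  ],
  turn=[0,0,0,0,0],
  jaw=[-1,-1,-1,-1,-1],
)

```text
time: 12.1
position: [0.5455, -0.0294, 0.4231]
tool_rot: [0.005, 2.657, -0.054]
ft_force: [0.6, -0.6, -1.0]
grip_width: 0.172
```

```bash
python3 s.py
```

```text
12.1 [ 0.39  -0.3   -0.312  1.755 -0.09   1.186  1.649] [ 0.545 -0.029  0.423] [ 0.005  2.657 -0.054] [ 0.6 -0.6 -1. ]
```

```bash
cat > fk.py <<'E'
import numpy as np, itertools
from scipy.spatial.transform import Rotation as Ro
from scipy.optimize import least_squares
from h import ctrl
D=[([-1.16,.322,-.07,1.452,.023,1.371,-.057],[.251,.599,.221],[-.619,-3.08,.003]),
([-.059,1.155,1.19,.058,-1.168,1.781,1.566],[.966,.007,.282],[.005,2.958,.003]),
([-.655,.717,1.217,1.055,-.735,1.576,1.885],[.794,.008,.335],[.003,2.962,.004]),
([-.222,.319,.338,.591,-.143,2.052,1.576],[.617,.002,.653],[.01,2.949,.008]),
([-.21,-.01,.142,.479,.032,2.053,1.523],[.445,-.008,.875],[.006,2.522,.018]),
([.39,-.3,-.312,1.755,-.09,1.186,1.649],[.545,-.029,.423],[.005,2.657,-.054])]
def fk(q,p,sg):
    h,a,b,c,e,f,g,k=p;R=Ro.identity();x=np.array([0,0,h])
    r=lambda ax,t:Ro.from_rotvec(np.eye(3)[ax]*t)
    R=r(2,sg[0]*q[0])*r(1,q[1])*r(2,sg[1]*q[2]);x=x+R.apply([e,0,a])
    R=R*r(1,q[3]);x=x+R.apply([f,0,b]);R=R*r(2,sg[2]*q[4])*r(1,q[5]);x=x+R.apply([g,0,c])
    return x,R*r(2,sg[3]*q[6]+k)
def res(p,sg):
    o=[]
    for q,x,w in D:
        y,R=fk(q,p,sg);o+=list((y-x)*5)+list((R.inv()*Ro.from_rotvec(w)).as_rotvec())
    return o
def fit():
    best=None
    for sg in itertools.product([1,-1],repeat=4):
      for k in(0,np.pi,np.pi/2,-np.pi/2):
        s=least_squares(res,[.3,.4,.4,.25,0,0,0,k],args=(sg,))
        if best is None or s.cost<best[0]:best=(s.cost,s.x,sg)
    return best
E
python3 - <<'E'
from fk import *
c,p,sg=fit();print(c,np.round(p,4),sg,np.abs(res(p,sg)).max())
np.savez('fk.npz',p=p,sg=sg)
lo=np.array([-2.86,-.3,-1.38,.06,-1.56,.09,-2.69])+.02;hi=np.array([2.86,2.09,1.24,2.45,4.7,2.05,2.69])-.02
q0=np.array(D[-1][0])
for t in(25,30,35,40):
  for g in((.484,-.04),(.50,.04),(.538,.10)):
    for psi in(0,):
      tt=np.radians(t);z=np.array([np.sin(tt),0,-np.cos(tt)]);T=np.array([*g,.062])+.019*z
      Rt=Ro.from_euler('y',np.pi-tt)
      def f(q):
        x,R=fk(q,p,sg);return list((x-T)*5)+list((R.inv()*Rt).as_rotvec())+list((q-q0)*1e-3)
      best=min((least_squares(f,np.clip(q0+d*np.array([-d,0,1,0,0,0,0]),lo,hi),bounds=(lo,hi)) for d in(-.9,-.3,.01,.3,.9)),key=lambda s:s.cost)
      print(t,g,np.round(f(best.x)[:6],3),np.round(best.x,2))
E
```

```text
0.034247626078352585 [ 0.2383  0.4611  0.5102  0.3357  0.0044  0.0159 -0.0064  1.5709] (-1, -1, -1, -1) 0.13862548962992166
25 (0.484, -0.04) [ 0.  0.  0. -0. -0. -0.] [ 0.4  -0.06 -0.28  2.36 -0.16  0.41  1.82]
25 (0.5, 0.04) [-0. -0.  0.  0. -0.  0.] [ 0.31 -0.02 -0.42  2.33  0.09  0.41  1.39]
25 (0.538, 0.1) [-0. -0.  0.  0. -0.  0.] [ 0.14  0.08 -0.38  2.22  0.32  0.44  1.07]
30 (0.484, -0.04) [ 0.  0.  0. -0. -0. -0.] [ 0.36 -0.09 -0.24  2.42 -0.28  0.3   1.93]
30 (0.5, 0.04) [-0. -0.  0.  0. -0.  0.] [ 0.35 -0.05 -0.45  2.39  0.12  0.28  1.35]
30 (0.538, 0.1) [-0. -0.  0.  0. -0.  0.] [ 0.12  0.06 -0.38  2.28  0.47  0.33  0.91]
35 (0.484, -0.04) [ 0.027 -0.004  0.007  0.007 -0.043 -0.   ] [ 1.43 -0.28 -1.24  2.43 -1.02  0.39  2.58]
35 (0.5, 0.04) [ 0.006  0.001  0.002 -0.002 -0.01   0.   ] [-1.37 -0.18  1.22  2.43  0.96  0.28  0.6 ]
35 (0.538, 0.1) [ 0. -0.  0.  0. -0.  0.] [ 0.1   0.05 -0.36  2.33  0.78  0.23  0.59]
40 (0.484, -0.04) [ 0.061 -0.008  0.017  0.013 -0.101 -0.002] [ 1.46 -0.28 -1.27  2.43 -1.12  0.38  2.67]
40 (0.5, 0.04) [ 0.042  0.006  0.012 -0.013 -0.064  0.   ] [-1.38 -0.15  1.22  2.43  1.07  0.25  0.47]
40 (0.538, 0.1) [ 0. -0.  0. -0. -0.  0.] [ 0.15  0.04 -0.42  2.38  1.38  0.19 -0.  ]
```

```bash
cat > w.py <<'E'
import sys
from h import *
from scipy.spatial.transform import Rotation as Ro
def show(*targets):
    s=ctrl.get_state();R=Ro.from_rotvec(s['tool_rot']);p=np.array(s['position'])
    z=R.as_matrix()[:,2];print('t',round(s['time'],2),'pos',np.round(p,4),'tilt',round(np.degrees(np.arccos(-z[2])),1),'z',np.round(z,3),'y',np.round(R.as_matrix()[:,1],3),'q',np.round(s['joint_positions'],2),'F',np.round(s['ft_force'],1))
    for t in targets:
        d=R.inv().apply(np.array(t)-p)/.03;print(t,'dp',np.round(d,2),'rows',round(np.linalg.norm(d)*.6,1))
if __name__=='__main__':show(*[eval(a) for a in sys.argv[1:]])
E
python3 w.py "(.56,-.30,.42)" "(.56,-.30,.14)" "(.48,-.30,.09)"
python3 -c "
from h import *
for n,u,v,z in [('railnear',362,214,.037),('railfar',367,160,.037),('tape',374,264,.025),('mug',160,288,.05),('bottle',430,233,.1)]:print(n,np.round(bp('top',u,v,z),3))"
```

```text
t 12.1 pos [ 0.5455 -0.0294  0.4231] tilt 27.8 z [ 0.465 -0.039 -0.884] y [ 0.013  0.999 -0.038] q [ 0.39 -0.3  -0.31  1.76 -0.09  1.19  1.65] F [ 0.6 -0.6 -1. ]
(0.56, -0.3, 0.42) dp [-0.33 -9.    0.67] rows 5.4
(0.56, -0.3, 0.14) dp [ 4.01 -8.65  8.93] rows 7.8
(0.48, -0.3, 0.09) dp [ 7.15 -8.63  9.16] rows 8.7
railnear [ 0.526 -0.227  0.037]
railfar [ 0.683 -0.243  0.037]
tape [ 0.384 -0.263  0.025]
mug [0.312 0.335 0.05 ]
bottle [ 0.471 -0.396  0.1  ]
```

move_arm(
  dp=[
    [0,-1.6,0.1],
    [0,-3.2,0.2],
    [-0.1,-4.8,0.4],
    [-0.2,-6.4,0.6],
    [-0.3,-8,0.7],
  ],
  turn=[0,0,0,0,0],
  jaw=[-1,-1,-1,-1,-1],
)

```text
time: 12.6
position: [0.5631, -0.2647, 0.4227]
tool_rot: [-0.011, 2.653, -0.049]
ft_force: [0.6, -0.4, 0.6]
grip_width: 0.006
```

```bash
python3 w.py "(.56,-.30,.42)" "(.56,-.30,.14)" "(.46,-.30,.11)"
```

```text
t 12.6 pos [ 0.5631 -0.2647  0.4227] tilt 28.1 z [ 0.469 -0.033 -0.882] y [ 0.001  0.999 -0.037] q [ 0.48 -0.1   0.03  1.61 -0.22  1.2   2.13] F [ 0.6 -0.4  0.6]
(0.56, -0.3, 0.42) dp [ 0.15 -1.17  0.07] rows 0.7
(0.56, -0.3, 0.14) dp [ 4.53 -0.83  8.31] rows 5.7
(0.46, -0.3, 0.11) dp [ 7.94 -0.8   7.62] rows 6.6
```

move_arm(
  dp=[
    [0.6,-0.8,1.2],
    [1.4,-0.9,2.6],
    [2.2,-0.9,4],
    [3,-0.9,5.4],
    [3.9,-0.9,6.9],
  ],
  turn=[0,0,0,0,0],
  jaw=[-1,-1,-1,-1,-1],
)

```text
time: 13.1
position: [0.5572, -0.2988, 0.1877]
tool_rot: [-0.01, 2.652, -0.05]
ft_force: [1.2, -0.1, -0.5]
grip_width: 0.002
```

```bash
python3 w.py  "(.56,-.30,.14)" "(.46,-.30,.11)" "(.46,-.20,.10)"
python3 - <<'E'
from h import *
import cv2
cv2.imwrite('pics/a.png',cv2.cvtColor(np.vstack([ctrl.get_image('top')[60:320],ctrl.get_image('side')[120:400]]),cv2.COLOR_RGB2BGR))
E
```

```text
t 13.1 pos [ 0.5572 -0.2988  0.1877] tilt 28.1 z [ 0.47  -0.034 -0.882] y [ 0.002  0.999 -0.037] q [ 0.51  0.01  0.07  1.97 -0.35  0.76  2.37] F [ 1.2 -0.1 -0.5]
(0.56, -0.3, 0.14) dp [0.66 0.02 1.45] rows 1.0
(0.46, -0.3, 0.11) dp [4.08 0.05 0.76] rows 2.5
(0.46, -0.2, 0.1) dp [4.18 3.4  0.94] rows 3.3
```

View pics/a.png

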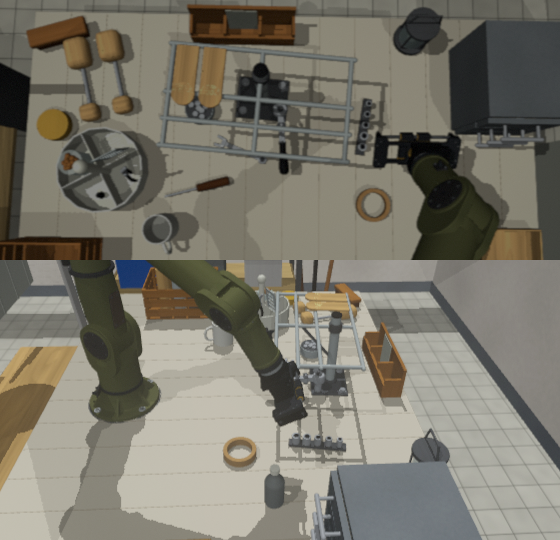

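```bash
python3 -c "
from h import *
print(bp('side',274,366,0),bp('side',274,345,.065), bp('side',240,331,.012))"
```

```text
[ 0.47178403 -0.44210718  0.        ] [ 0.47168153 -0.42728041  0.065     ] [ 0.38397401 -0.33413607  0.012     ]
```

move_arm(
  dp=[
    [1.4,0.3,0.1],
    [2.8,0.7,0.3],
    [3.9,1,0.4],
    [3.9,1,0.4],
  ],
  turn=[0,0,0,0],
  jaw=[-1,-1,-1,-1],
)

```text
time: 13.6
position: [0.4562, -0.2695, 0.1209]
tool_rot: [-0.007, 2.656, -0.045]
ft_force: [0.5, -0.4, -0.3]
grip_width: 0.005
```

```bash
python3 w.py  "(.46,-.20,.10)" "(.48,-.08,.07)" "(.485,-.06,.05)"
```

```text
t 13.6 pos [ 0.4562 -0.2695  0.1209] tilt 27.9 z [ 0.467 -0.031 -0.884] y [ 0.003  0.999 -0.033] q [ 0.55 -0.12  0.11  2.24 -0.42  0.66  2.53] F [ 0.5 -0.4 -0.3]
(0.46, -0.2, 0.1) dp [0.18 2.34 0.6 ] rows 1.5
(0.48, -0.08, 0.07) dp [0.01 6.37 1.68] rows 4.0
(0.485, -0.06, 0.05) dp [0.16 7.06 2.32] rows 4.5
```

move_arm(
  dp=[
    [0.1,1.2,0.3],
    [0.2,2.4,0.6],
    [0.1,3.7,0.9],
    [0,5,1.3],
    [0,6,1.7],
  ],
  turn=[0,0,0,0,0],
  jaw=[-1,-1,-1,-1,-1],
)

```text
time: 14.1
position: [0.4878, -0.0904, 0.0746]
tool_rot: [-0.013, 2.646, -0.049]
ft_force: [-0.6, 0.1, -0.4]
grip_width: 0.006
```

```bash
python3 w.py "(.485,-.055,.05)"
python3 - <<'E'
from h import *
import cv2
a=cv2.resize(ctrl.get_image('top')[130:270,190:390],None,fx=3,fy=3,interpolation=2);b=cv2.resize(ctrl.get_image('side')[190:320,190:390],None,fx=3,fy=3,interpolation=2)[:180*3]
import numpy as np
cv2.imwrite('pics/b.png',cv2.cvtColor(cv2.resize(np.vstack([a,b]),None,fx=.74,fy=.74),cv2.COLOR_RGB2BGR))
E
```

```text
t 14.1 pos [ 0.4878 -0.0904  0.0746] tilt 28.5 z [ 0.475 -0.033 -0.879] y [-0.     0.999 -0.037] q [ 0.46 -0.18 -0.27  2.4  -0.24  0.43  1.95] F [-0.6  0.1 -0.4]
(0.485, -0.055, 0.05) dp [0.45 1.21 0.64] rows 0.9
```

View pics/b.png

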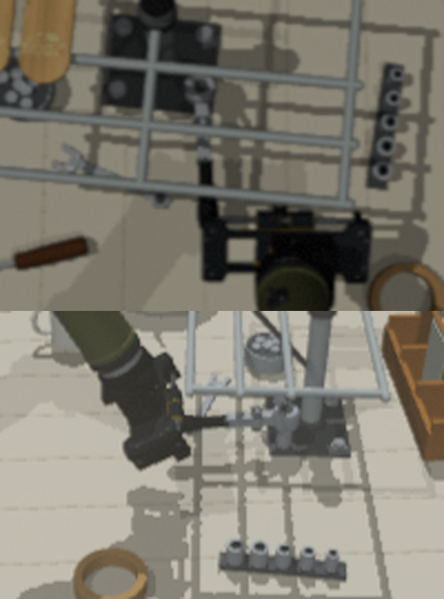

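move_arm(
  dp=[
    [0.2,0.4,0.3],
    [0.3,0.8,0.6],
    [0.3,1.3,0.8],
    [0.3,1.3,0.8],
  ],
  turn=[0,0,0,0],
  jaw=[-1,-1,-1,-1],
)

```text
time: 14.6
position: [0.4895, -0.0534, 0.0457]
tool_rot: [-0.013, 2.65, -0.048]
ft_force: [0.2, -0.2, -0.1]
grip_width: 0.005
```

```bash
python3 w.py "(.490,-.03,.048)"
```

```text
t 14.6 pos [ 0.4895 -0.0534  0.0457] tilt 28.2 z [ 0.472 -0.032 -0.881] y [-0.001  0.999 -0.036] q [ 0.47 -0.13 -0.4   2.43 -0.14  0.35  1.76] F [ 0.2 -0.2 -0.1]
(0.49, -0.03, 0.048) dp [-0.06  0.78 -0.08] rows 0.5
```

move_arm(
  dp=[
    [0,0.15,0],
    [0,0.3,0],
    [0,0.5,0],
    [0,0.65,0],
    [-0.1,0.8,0],
  ],
  turn=[0,0,0,0,0],
  jaw=[-1,-1,-1,-1,-1],
)

```text
time: 15.1
position: [0.4895, -0.0304, 0.0442]
tool_rot: [-0.009, 2.654, -0.049]
ft_force: [-0.6, 0.2, 0.4]
grip_width: 0.003
```

move_arm(
  dp=[
    [0,0.1,0],
    [0,0.2,0],
    [0,0.3,0],
    [0,0.4,0],
  ],
  turn=[0,0,0,0],
  jaw=[-1,-1,-1,-1],
)

```text
time: 15.5
position: [0.4892, -0.0191, 0.0434]
tool_rot: [-0.008, 2.654, -0.049]
ft_force: [-1.5, -5.8, 2.0]
grip_width: 0.005
```

move_arm(
  dp=[
    [0,0.17,-0.05],
    [0,0.34,-0.1],
    [0,0.5,-0.1],
    [0,0.67,-0.15],
    [0,0.83,-0.15],
  ],
  turn=[0,0,0,0,0],
  jaw=[-1,-1,-1,-1,-1],
)

```text
time: 16.0
position: [0.4874, 0.0061, 0.0465]
tool_rot: [-0.008, 2.654, -0.049]
ft_force: [4.1, -5.7, -2.6]
grip_width: 0.005
```

```bash
python3 w.py "(.490,.02,.047)" "(.491,.033,.047)"
python3 - <<'E'
from h import *
import cv2
a=cv2.resize(ctrl.get_image('top')[150:250,220:340],None,fx=5,fy=5,interpolation=2)
cv2.imwrite('pics/c.png',cv2.cvtColor(a,cv2.COLOR_RGB2BGR))
E
```

```text
t 16.0 pos [0.4874 0.0061 0.0465] tilt 28.0 z [ 0.468 -0.033 -0.883] y [ 0.003  0.999 -0.036] q [ 0.49 -0.15 -0.6   2.43  0.01  0.36  1.44] F [ 4.1 -5.7 -2.6]
(0.49, 0.02, 0.047) dp [-0.09  0.46  0.01] rows 0.3
(0.491, 0.033, 0.047) dp [-0.13  0.9   0.01] rows 0.5
```

View pics/c.png

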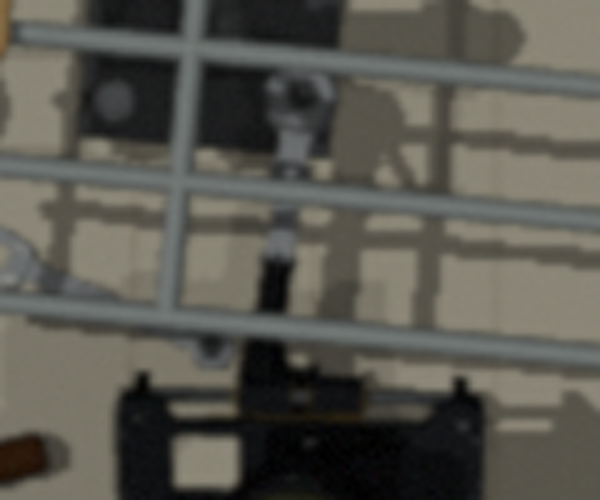

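move_arm(
  dp=[
    [0,0.15,0],
    [0,0.3,0],
    [0,0.45,0],
    [-0.05,0.6,0],
    [-0.1,0.75,0],
  ],
  turn=[0,0,0,0,0],
  jaw=[-1,-1,-1,-1,-1],
)

```text
time: 16.55
position: [0.4892, 0.0282, 0.0464]
tool_rot: [-0.008, 2.656, -0.049]
ft_force: [1.0, -5.7, -2.0]
grip_width: 0.005
```

```bash
python3 w.py "(.494,.042,.047)"
```

```text
t 16.55 pos [0.4892 0.0282 0.0464] tilt 27.9 z [ 0.466 -0.034 -0.884] y [ 0.003  0.999 -0.036] q [ 0.51 -0.14 -0.68  2.41  0.08  0.37  1.32] F [ 1.  -5.7 -2. ]
(0.494, 0.042, 0.047) dp [-0.16  0.46  0.04] rows 0.3
```

move_arm(
  dp=[
    [0,0.07,0],
    [0,0.14,0],
    [-0.05,0.2,0],
    [-0.05,0.27,0],
  ],
  turn=[0,0,0,0],
  jaw=[-1,-1,-1,-1],
)

```text
time: 16.95
position: [0.4906, 0.0362, 0.0468]
tool_rot: [-0.008, 2.656, -0.049]
ft_force: [3.5, -6.6, -2.6]
grip_width: 0.006
```

move_arm(
  dp=[
    [0,0.07,0],
    [-0.03,0.14,0],
    [-0.06,0.2,0],
    [-0.08,0.27,0],
  ],
  turn=[0,0,0,0],
  jaw=[-1,-1,-1,-1],
)

```text
time: 17.35
position: [0.4924, 0.0441, 0.0474]
tool_rot: [-0.008, 2.657, -0.05]
ft_force: [2.2, -5.2, -2.9]
grip_width: 0.003
```

move_arm(
  dp=[
    [0,0.07,0],
    [-0.03,0.14,0],
    [-0.06,0.2,0],
    [-0.1,0.27,0],
  ],
  turn=[0,0,0,0],
  jaw=[-1,-1,-1,-1],
)

```text
time: 17.75
position: [0.4946, 0.052, 0.0481]
tool_rot: [-0.007, 2.658, -0.05]
ft_force: [-0.0, -6.4, -3.3]
grip_width: 0.002
```

move_arm(
  dp=[
    [0,0.07,0],
    [-0.03,0.14,0],
    [-0.06,0.2,0.05],
    [-0.08,0.26,0.05],
  ],
  turn=[0,0,0,0],
  jaw=[-1,-1,-1,-1],
)

```text
time: 18.15
position: [0.4963, 0.0588, 0.0468]
tool_rot: [-0.006, 2.66, -0.053]
ft_force: [-1.0, -10.3, -1.2]
grip_width: 0.005
```

move_arm(
  dp=[
    [-0.03,0.06,0],
    [-0.05,0.12,0],
    [-0.05,0.15,0],
    [-0.05,0.15,0],
  ],
  turn=[0,0,0,0],
  jaw=[-1,-1,-1,-1],
)

```text
time: 18.55
position: [0.4968, 0.0605, 0.0468]
tool_rot: [-0.002, 2.663, -0.057]
ft_force: [-1.6, -14.2, -0.8]
grip_width: 0.005
```

```bash
python3 w.py
```

```text
t 18.55 pos [0.4968 0.0605 0.0468] tilt 27.5 z [ 0.46  -0.04  -0.887] y [ 0.008  0.999 -0.041] q [ 0.54 -0.11 -0.81  2.38  0.23  0.4   1.1 ] F [ -1.6 -14.2  -0.8]
```

move_arm(
  dp=[
    [-0.02,0.05,0],
    [-0.04,0.1,0],
    [-0.04,0.12,0],
    [-0.04,0.12,0],
  ],
  turn=[0,0,0,0],
  jaw=[-1,-1,-1,-1],
)

```text
time: 18.95
position: [0.4983, 0.0642, 0.0475]
tool_rot: [-0.002, 2.662, -0.056]
ft_force: [0.5, -13.3, -1.3]
grip_width: 0.005
```

move_arm(
  dp=[
    [-0.02,0.05,0],
    [-0.04,0.1,0],
    [-0.05,0.13,0],
    [-0.05,0.13,0],
  ],
  turn=[0,0,0,0],
  jaw=[-1,-1,-1,-1],
)

```text
time: 19.35
position: [0.5002, 0.0686, 0.0484]
tool_rot: [-0.003, 2.66, -0.055]
ft_force: [3.3, -11.6, -4.1]
grip_width: 0.009
```

move_arm(
  dp=[
    [-0.02,0.05,0],
    [-0.04,0.1,0],
    [-0.05,0.12,0.05],
    [-0.05,0.12,0.05],
  ],
  turn=[0,0,0,0],
  jaw=[-1,-1,-1,-1],
)

```text
time: 19.75
position: [0.5021, 0.0733, 0.0475]
tool_rot: [-0.005, 2.66, -0.054]
ft_force: [-0.0, -8.4, -1.7]
grip_width: 0.006
```

```bash
python3 w.py
python3 - <<'E'
from h import *
import cv2
a=cv2.resize(ctrl.get_image('top')[150:230,210:330],None,fx=6,fy=6,interpolation=2)
cv2.imwrite('pics/d.png',cv2.cvtColor(a,cv2.COLOR_RGB2BGR))
E
```

```text
t 19.75 pos [0.5021 0.0733 0.0475] tilt 27.6 z [ 0.462 -0.037 -0.886] y [ 0.006  0.999 -0.039] q [ 0.55 -0.09 -0.85  2.36  0.29  0.4   1.02] F [-0.  -8.4 -1.7]
```

View pics/d.png

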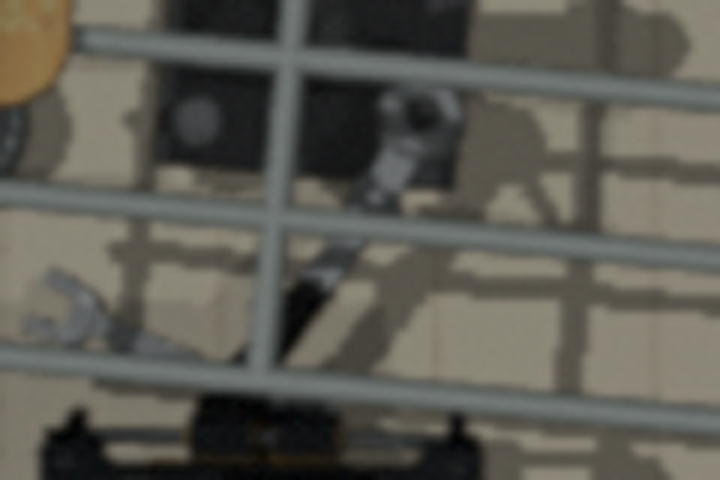

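The picture shows the neck at (395,160) and the handle from (385,190) to (300,310). They are clearly bent, by about 0.15 rad. The force has dropped from 14.2 to 8.4 N, which means about 0.12 rad past the click, inside the band. I'll stop here and back off gently.

move_arm(
  dp=[
    [0.05,-0.12,0],
    [0.1,-0.25,0],
    [0.15,-0.37,0],
    [0.2,-0.5,0],
    [0.25,-0.62,0],
  ],
  turn=[0,0,0,0,0],
  jaw=[-1,-1,-1,-1,-1],
)

```text
time: 20.3
position: [0.4967, 0.0575, 0.0458]
tool_rot: [-0.009, 2.657, -0.049]
ft_force: [-0.7, -1.0, -0.8]
grip_width: 0.008
```

move_arm(
  dp=[
    [0,-0.2,0],
    [0,-0.4,0],
    [0,-0.6,0],
    [0,-0.9,0],
    [0,-1.2,0],
  ],
  turn=[0,0,0,0,0],
  jaw=[-1,-1,-1,-1,-1],
)

```text
time: 20.8
position: [0.4986, 0.0232, 0.0486]
tool_rot: [-0.012, 2.653, -0.047]
ft_force: [-0.5, -0.6, -0.3]
grip_width: 0.004
```

```bash
python3 w.py "(.487,-.09,.075)"
python3 - <<'E'
from h import *
import cv2
a=cv2.resize(ctrl.get_image('top')[150:230,210:330],None,fx=6,fy=6,interpolation=2)
cv2.imwrite('pics/e.png',cv2.cvtColor(a,cv2.COLOR_RGB2BGR))
E
```

```text
t 20.8 pos [0.4986 0.0232 0.0486] tilt 28.0 z [ 0.469 -0.031 -0.883] y [-0.     0.999 -0.035] q [ 0.52 -0.13 -0.68  2.4   0.08  0.37  1.34] F [-0.5 -0.6 -0.3]
(0.487, -0.09, 0.075) dp [-0.01 -3.8  -0.84] rows 2.3
```

View pics/e.png

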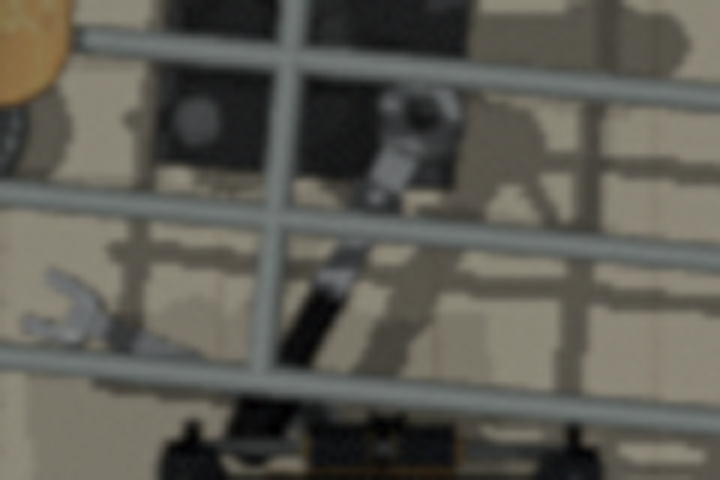

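move_arm(
  dp=[
    [0,-0.8,-0.1],
    [0,-1.6,-0.3],
    [0,-2.6,-0.5],
    [0,-3.8,-0.8],
    [0,-3.8,-0.8],
  ],
  turn=[0,0,0,0,0],
  jaw=[-1,-1,-1,-1,-1],
)

```text
time: 21.35
position: [0.4879, -0.0945, 0.0753]
tool_rot: [-0.002, 2.65, -0.05]
ft_force: [-0.8, 1.0, 0.6]
grip_width: 0.01
```

```bash
python3 w.py
python3 - <<'E'
from h import *
import cv2
a=ctrl.get_image('top')[60:320,60:480];b=ctrl.get_image('side')[100:360,60:480]
cv2.imwrite('pics/f.png',cv2.cvtColor(np.vstack([a,b]),cv2.COLOR_RGB2BGR))
E
```

```text
t 21.35 pos [ 0.4879 -0.0945  0.0753] tilt 28.2 z [ 0.472 -0.035 -0.881] y [ 0.008  0.999 -0.036] q [ 0.49 -0.18 -0.29  2.39 -0.24  0.44  1.95] F [-0.8  1.   0.6]
```

View pics/f.png

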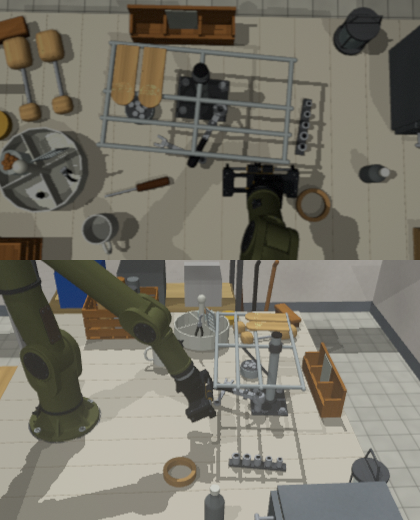

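The handle is straight and clear of the gripper, and nothing else looks moved. I'm handing in.

```bash
python3 -c "
from bench import ctrl
print(ctrl.close_job())"
```

```text
the job is handed in; nothing more can be done
None
```

The bolt came up tight, the handle broke over, and I stopped partway through the free swing. I then let the handle spring back and handed the job in at about 21 s.

- **How it was done:** I came in under the front bar with the gripper closed and pushed the handle clockwise with the fingers; I didn't grip it.
- **Tightening:** Force was about 6 N while the bolt turned and rose to 14.2 N when it came up tight. It fell to 8.4 N as the handle broke over.
- **Where I stopped:** The force drop and finger travel put it about 0.12 to 0.13 rad past the click. The picture gave a rougher 0.13 to 0.2 rad. All of these lie between the 0.08 rad click and the 0.23 rad overtightening limit, but I had no direct reading of the joint angle.
- **Last checks:** The handle looked straight again in the top view, at about 0.47 rad, and the head had not turned back. The gripper was clear, with force near zero, and I saw nothing else on the table moved.

**Tilt below the advice:** the tool leaned 28°, just under the advised 30 to 45°. The move command has no tilt, so I tilted the tool by driving the arm against its reach and joint limits. It reached 35.5°, but lost some of that on the way down at a shoulder joint limit. No contact with the bars showed in the forces or pictures.

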